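Sort look-alike eyelet-press sleeves by weight and press them home in their wells

TASK

The two dark steel sleeves look alike: feel by lifting each one whether it is a solid hub (heavy), a filled canister (middling) or a hollow hub (light), then put it upright into the well of its class: red for solid, yellow for filled, blue for hollow. Press each one gently but fully home, so that the stiff white plate under it is down on its stop, and let go; do not ram it. One well stays empty; leave the tin, the hand cutter and the brass eyelet alone.

Things in the scene. Friction and masses are not known exactly. Their poses are not given: they have to be found in the camera images.
- part_a_centre (a point): centre (half-way up) of a closed upright dark steel sleeve, 50 mm diameter, 84 mm tall, on the bench; z up along its axis. Grip its grooved upper half, about 20 mm above this centre: only the top 50 mm stay out of the well. Both sleeves look alike; classes differ and are redrawn each time: hollow 0.23-0.24 kg (2.3 N), filled 0.46-0.50 kg (4.7 N), solid 0.71-0.79 kg (7.4 N).
- part_b_centre (a point): centre (half-way up) of a closed upright dark steel sleeve, 50 mm diameter, 84 mm tall, on the bench; z up along its axis. Grip its grooved upper half, about 20 mm above this centre: only the top 50 mm stay out of the well. Both sleeves look alike; classes differ and are redrawn each time: hollow 0.23-0.24 kg (2.3 N), filled 0.46-0.50 kg (4.7 N), solid 0.71-0.79 kg (7.4 N).
- red_mouth (a point): centre of the mouth of the red well, which takes the solid hub: a fixed red block 90 x 90 mm, 50 mm tall, on the bench, with a vertical round bore of 53 mm (1.5 mm clearance all round the sleeve, 4 mm chamfer). The point is on the bore's axis, level with the block's top; z up.
- red_follower (a joint): push-down (m) of the white follower plate, 47 mm diameter, in the red well's bore. At 0 its face is 12 mm below the mouth; at 0.022 it is on its hard stop, 34 mm below (sleeve's centre then 8 mm above the mouth). Starts at 0 to 0.007. Drag about 12 N, more than a sleeve's weight; no spring, stays where pushed.
- yellow_mouth (a point): centre of the mouth of the yellow well, which takes the filled canister: a fixed yellow block 90 x 90 mm, 50 mm tall, on the bench, with a vertical round bore of 53 mm (1.5 mm clearance all round the sleeve, 4 mm chamfer). The point is on the bore's axis, level with the block's top; z up.
- yellow_follower (a joint): push-down (m) of the white follower plate, 47 mm diameter, in the yellow well's bore. At 0 its face is 12 mm below the mouth; at 0.022 it is on its hard stop, 34 mm below (sleeve's centre then 8 mm above the mouth). Starts at 0 to 0.007. Drag about 12 N, more than a sleeve's weight; no spring, stays where pushed.
- blue_mouth (a point): centre of the mouth of the blue well, which takes the hollow hub: a fixed blue block 90 x 90 mm, 50 mm tall, on the bench, with a vertical round bore of 53 mm (1.5 mm clearance all round the sleeve, 4 mm chamfer). The point is on the bore's axis, level with the block's top; z up.
- blue_follower (a joint): push-down (m) of the white follower plate, 47 mm diameter, in the blue well's bore. At 0 its face is 12 mm below the mouth; at 0.022 it is on its hard stop, 34 mm below (sleeve's centre then 8 mm above the mouth). Starts at 0 to 0.007. Drag about 12 N, more than a sleeve's weight; no spring, stays where pushed.
- tin_mid (a point): centre, 42 mm up, of a bystander: heavy round green tin with a paper band and steel lid, 84 mm diameter, 84 mm tall; leave alone.
- cutter_mid (a point): middle of the head of a bystander, 24 mm up: hammer-shaped hand eyelet cutter lying on the bench, 100 mm long dark head along its x with a brass end, black handle reaching 200 mm to its -y; leave alone.
- eyelet_mid (a point): centre, 3 mm up, of a bystander: flat brass eyelet ring, 64 mm outside, 6 mm thick, lying on the bench; leave alone.
Mind the look-alikes: they are no part of the job. Of the things that look like the part that bears yellow_mouth, the middle-sized one is meant.

How it is judged:
By the outcome, as a careful person would: the job done as asked, in the order asked, and still so for the second after the job is handed in, with the robot touching nothing.
It also fails if it takes over 72 s, if anything falls off the work surface, if the arm or the gripper's body presses on something with over 40 N, if the wrist force passes 120 N, or if a joint passes its speed limit or range.

ROBOT

A 6-joint arm with a two-finger parallel gripper is mounted at the origin on the work surface. World frame = base frame: x ahead of the robot, y to its left, z up, the work surface at z = 0. Lengths are in m, angles in rad, forces in N, time in s.
With the tool pointing down it reaches from about 0.225 to 0.875 m from the base axis. Payload 3.4 kg.
Tool frame: the origin (TCP) lies between the finger pads; the fingertips stand 11 mm ahead of it and the grasp point (between the pads) lies 8 mm behind it (ctrl.tips_ahead is the distance from the TCP to the fingertips, in m); y points along the fingers, z is the direction in which the jaws open and shut, and the axes are right-handed (so a half turn about y gives the same grasp; the last joint's range is limited). The gripper opens to 85 mm and grips with 20 to 120 N. Pads are 22 mm wide; open, the fingers measure 114 mm over their backs; the gripper's body (76 mm by 85 mm) begins 54 mm behind the grasp point. The pads swing forward as they close: fully open they stand 13 mm farther back than shut.
Start: joints at [1.058, 0.276, 1.505, -0, 1.361, -0.121], TCP at [0.22, 0.531, 0.242] pointing down, gripper open.
Joint ranges: [-2.89, 2.89], [-0.75, 2.08], [0.22, 2.7], [-1.18, 4.32], [0.11, 2.71], [-2.7, 2.7]. Speed limits (rad/s): [2.57, 2.57, 3.14, 3.14, 3.14, 3.14].

INTERFACE

Orientations are given as a unit quaternion [w, x, y, z].
In Python, from rig import telemetry, cams, job_done, ctrl gives the robot as it stands.
- The arm moves only by the tool play_rows, never from a script. Its argument "plan" is a list of rows, each a list of 5 numbers: the closure in counts, from 0 (fully open) to 255 (shut), then the shift along the tool's x, y, z in m, then the turn about the tool's y in rad. In form: [[hand, dx, dy, dz, turn], ...]. A call has 1 to 5 rows; each row shifts and turns the commanded pose from where the row before left it, along the tool's axes as they then stand; what a row does not reach is not made up. A row lasts 1/10 s, in which the tool goes at most 50 mm and 8.59 degrees, less where a joint would pass 70% of its speed; a pose out of reach is approached as far as the arm can. A call with a gripper value outside its range is refused whole. The fingers move at their own pace and stop on an object; "grip_force" is the grip in N (left out, the last holds). Time passes only in rows, so rows that do not move let the fingers close. It gives the time, the measured TCP pose, the force and the opening at its end, in the units of the state.
- telemetry.get_obs(): the state, without advancing time (a new reading comes with each control period).
- cams.read_camera(name): name is "scene" or "top"; returns a dict with "color" (480x640x3 uint8, red, green, blue), "depth" (480x640 float32, m along the optical axis (not along the pixel's ray), 0 where there is no reading), "intrinsics" (3x3 intrinsics, pixels), "dist_coeffs" ([k1, k2, p1, p2, k3] as OpenCV has them; the pictures are not rectified), "world_from_camera" (4x4, takes a point from camera to world coordinates). Camera axes: x right, y down, z forward; pixel columns grow to the right and rows downward; lengths in m; the calibration is good to about 2 mm. A picture is of the moment at which its call begins.
- job_done(): hands the job in, once; it reports no verdict.
The state is a dict: "t": time; "joints": joint angles; "dq": joint speeds; "effort": joint torques, N m; "eef_pos": TCP position; "ee_rot": TCP orientation; "wrist_force": force on the tool from outside, world axes, zero at the start; "ft_torque": the same for the moment, N m; "opening": opening from 0.0 (shut) to 1.0 (fully open).
Only numpy, scipy, OpenCV 4.12 (cv2) and the standard library are available. Lean on these libraries where they do the work, as an engineer would, in place of code of your own. Each camera call takes 0.05 s, during which the arm holds its last target.

## Working session

There is one attempt and no reset: what is moved stays moved. The work goes in short steps, Python scripts to look and compute and a tool call to move; the robot and the scene stay as the last step left them, time stands still between calls to the robot, and variables do not carry over. Pictures are saved under pics/ and viewed, and the job is handed in when it is done.

Besides the shell and the picture viewer there is one more tool, called as name(argument=value, ...), one argument or row to a line, values as JSON. play_rows: Moves the arm, as the interface text tells. Its arguments: {"type":"object","properties":{"plan":{"type":"array"},"grip_force":{"type":"number"}},"required":["plan"]}

```bash
mkdir -p pics; ls
python3 - <<'E'
from rig import telemetry,cams,ctrl
import cv2,numpy as np
print(telemetry.get_obs(),ctrl.tips_ahead)
for n in("scene","top"):
    r=cams.read_camera(n); cv2.imwrite(f"pics/{n}0.png",r["color"][:,:,::-1]); np.savez(f"{n}0.npz",**r)
    print(n,r["intrinsics"],r["dist_coeffs"],r["world_from_camera"])
E
```

```text
pics
{'t': 0.0, 'joints': array([ 1.05797672e+00,  2.76612869e-01,  1.50612305e+00,  3.76241260e-05,
        1.36068824e+00, -1.20997149e-01]), 'dq': array([-3.81214808e-05, -1.48218668e-03,  1.68169573e-03, -2.20207672e-04,
        7.70230651e-04,  1.10046165e-03]), 'effort': array([ 3.56504688e-04, -4.16772687e+01, -2.45806450e+01, -1.24050898e-04,
        1.11370548e-02, -3.64660673e-05]), 'eef_pos': array([0.21932336, 0.53099153, 0.24143351]), 'ee_rot': array([-0.69296825,  0.69419072, -0.13786252,  0.13743422]), 'wrist_force': array([-0.06887217, -0.13586303, -0.64406824]), 'ft_torque': array([-0.03112278, -0.00314619,  0.05972625]), 'opening': 0.9981080486745281} 0.011
scene [[598.96226372   0.         311.88675974]
 [  0.         598.96226372 238.230483  ]
 [  0.           0.           1.        ]] [-0.04829402  0.          0.          0.          0.        ] [[-0.20014892  0.77978996 -0.59318464  1.28356985]
 [ 0.97960172  0.17033987 -0.10660576  0.13673334]
 [ 0.01791289 -0.60242173 -0.79797694  1.10898546]
 [ 0.          0.          0.          1.        ]]
top [[520.55964046   0.         319.99596112]
 [  0.         520.55964046 244.45213456]
 [  0.           0.           1.        ]] [-0.04254849  0.          0.          0.          0.        ] [[ 2.00887690e-03 -9.84506358e-01  1.75337375e-01  3.45897351e-01]
 [-9.99898227e-01  4.98994982e-04  1.42578625e-02 -1.69389715e-03]
 [-1.41244488e-02 -1.75348172e-01 -9.84405160e-01  1.09813756e+00]
 [ 0.00000000e+00  0.00000000e+00  0.00000000e+00  1.00000000e+00]]
```

View pics/scene0.png

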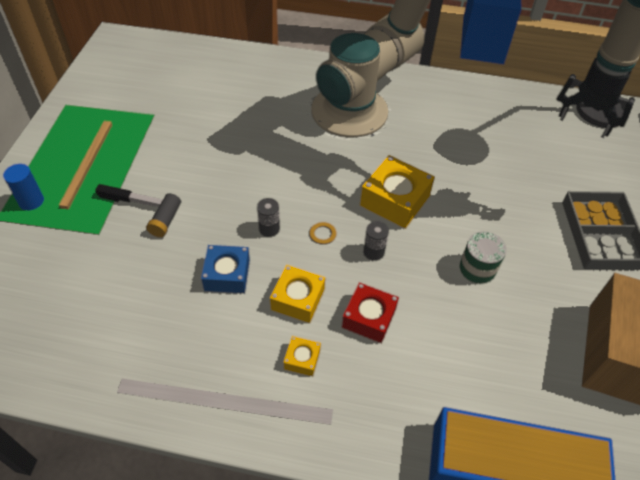

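View pics/top0.png

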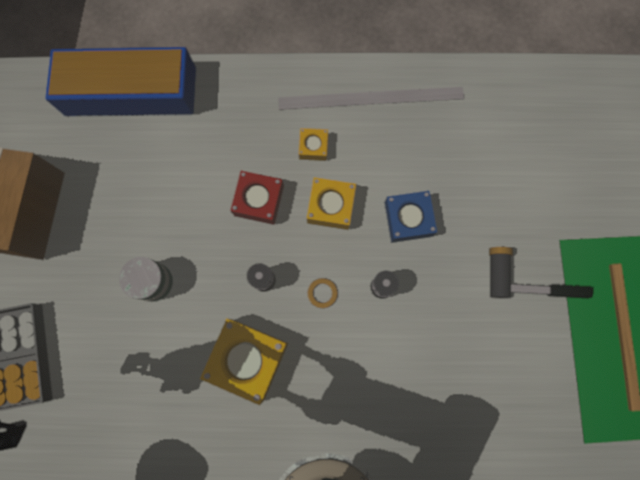

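Scene: sleeves are at top-image (261,277) and (384,285). The wells are red (257,196), yellow (332,203) and blue (411,215). Yellow look-alikes are a small block at (314,143) and a large one at (245,360); the middle one at (332,203) is meant. Other things that could be confused: tin (143,278), cutter (500,272), eyelet (323,293), a blue cup on the mat, and the blue/orange box.

```bash
cat > h.py <<'E'
import numpy as np,cv2
def load(n,k=0): return dict(np.load(f"{n}{k}.npz"))
def rays(r,uv):
    p=cv2.undistortPoints(np.float64(uv).reshape(-1,1,2),r["intrinsics"],r["dist_coeffs"])[:,0]
    return np.c_[p,np.ones(len(p))]
def plane(r,uv,z):
    T=r["world_from_camera"];d=rays(r,uv)@T[:3,:3].T;o=T[:3,3]
    return o+d*((z-o[2])/d[:,2])[:,None]
def cloud(r):
    v,u=np.mgrid[:480,:640];uv=np.c_[u.ravel(),v.ravel()]
    T=r["world_from_camera"];P=(rays(r,uv)*r["depth"].reshape(-1,1))@T[:3,:3].T+T[:3,3]
    return P.reshape(480,640,3)
E
python3 - <<'E'
from h import *
for n,pts in(("top",dict(red=(257,196),yel=(332,203),blu=(411,215),small=(314,143),big=(245,360),A=(261,277),B=(384,285))),
             ("scene",dict(red=(371,310),yel=(298,291),blu=(226,266),small=(303,355),big=(398,186),A=(376,235),B=(268,210)))):
    r=load(n);P=cloud(r);hsv=cv2.cvtColor(r["color"],cv2.COLOR_RGB2HSV);H,S,V=hsv[...,0].astype(int),hsv[...,1],hsv[...,2]
    print(n,"bench z",np.median(P[220:260,300:320,2]))
    for k,(u,v) in pts.items():
        if k in"AB": 
            m=(np.abs(P[...,2]-.084)<.006)
        else:
            hm={"red":(H<8)|(H>170),"blu":(abs(H-112)<14)}.get(k,abs(H-23)<8)
            m=hm&(S>110)
        w=np.zeros((480,640),bool);w[max(0,v-60):v+60,max(0,u-60):u+60]=1
        nl,L,st,c=cv2.connectedComponentsWithStats((m&w).astype(np.uint8))
        # comp closest
        best=min((i for i in range(1,nl) if st[i,4]>60),key=lambda i:np.hypot(*(c[i]-(u,v))))
        M=L==best
        q=P[M]; 
        if k not in"AB":
            zt=np.percentile(q[:,2],90); q=q[np.abs(q[:,2]-zt)<.008]
            rc=cv2.minAreaRect(q[:,:2].astype(np.float32)*1000)
            print(k,"ztop",round(zt,4),"rect",np.round(rc[0],1),np.round(rc[1],1),round(rc[2],1))
            # follower (white) inside
            f=(S<90)&(V>120)
            w=np.zeros((480,640),bool);w[v-14:v+15,u-14:u+15]=1
            mm=(f&w); g=P[mm]
            print("   foll z",np.round(np.percentile(g[:,2],[10,50,90]),4),"c",g[:,:2].mean(0).round(4))
        else:
            ce,ra=cv2.minEnclosingCircle(q[:,:2].astype(np.float32)*1000)
            print(k,"n",len(q),"z",np.median(q[:,2]).round(4),"circ",np.round(ce,1),round(ra,1),"mean",q[:,:2].mean(0).round(4))
E
```

```text
top bench z 0.00034851877652519736
red ztop 0.0523 rect [637.7 146.8] [90.  90.2] 77.7
   foll z [0.0345 0.0373 0.0399] c [0.6386 0.1471]
yel ztop 0.0521 rect [625.   -8.6] [88.7 91.4] 80.4
   foll z [0.0326 0.0352 0.0379] c [ 0.6239 -0.0108]
blu ztop 0.0524 rect [ 595.8 -174.6] [87.7 89.2] 8.3
   foll z [0.0322 0.0347 0.0374] c [ 0.5965 -0.1762]
small ztop 0.0355 rect [760.8  29.8] [57.9 60.7] 87.7
   foll z [0.0217 0.025  0.0285] c [0.7632 0.0277]
big ztop 0.073 rect [299.9 162.4] [127.8 126.1] 67.6
   foll z [0.0514 0.054  0.0563] c [0.2946 0.1486]
A n 512 z 0.0841 circ [465.2 131.9] 25.5 mean [0.4647 0.1323]
B n 517 z 0.0839 circ [ 451.  -114.6] 25.2 mean [ 0.4506 -0.1146]
scene bench z -0.0004296247940492881
red ztop 0.0512 rect [642.2 147.7] [90.5 95. ] 77.7
   foll z [0.0331 0.0362 0.0394] c [0.6459 0.1482]
yel ztop 0.0509 rect [628.2  -9.1] [91.4 95.6] 81.3
   foll z [0.0314 0.0341 0.037 ] c [ 0.6268 -0.0089]
blu ztop 0.0509 rect [ 600.8 -174.3] [93.7 89.1] 8.7
   foll z [0.0305 0.0335 0.0403] c [ 0.601 -0.174]
small ztop 0.035 rect [763.7  29.5] [60.9 62.2] 86.9
   foll z [0.0169 0.0241 0.0269] c [0.7624 0.033 ]
big ztop 0.0716 rect [303.1 162.3] [130.2 134.1] 67.8
   foll z [0.049  0.0524 0.0554] c [0.3013 0.152 ]
A n 353 z 0.0829 circ [468.9 133.5] 26.5 mean [0.4698 0.1337]
B n 322 z 0.0826 circ [ 454.5 -116.2] 26.4 mean [ 0.4556 -0.1154]
```

Run:
```python
from h import *
r=load("top");c=r["color"][120:320,220:460,::-1]
cv2.imwrite("pics/crop0.png",cv2.resize(c,None,fx=3.2,fy=2.95,interpolation=2))
```

```text
(no output)
```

View pics/crop0.png

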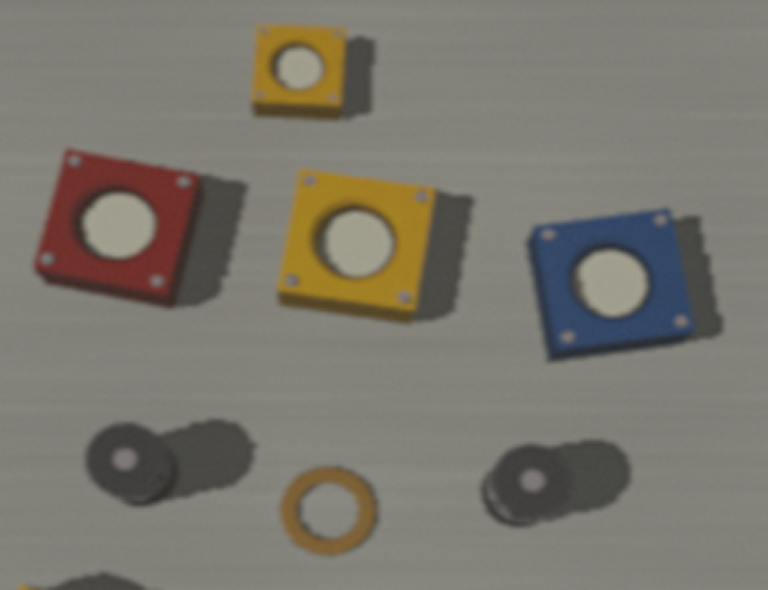

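The middle yellow block measures 90 mm with its top at 0.05 (the others are 60 and 128 mm), which confirms the choice. Points blended from both views: A (0.4663, 0.1323), B (0.452, -0.1152), red (0.6388, 0.147), yellow (0.6254, -0.009), blue (0.597, -0.1744).

```bash
cat >> h.py <<'E'
from scipy.spatial.transform import Rotation as R
G=dict(A=(.4663,.1323),B=(.452,-.1152),red=(.6388,.147),yel=(.6254,-.009),blu=(.597,-.1744))
def go(x,y,z,yaw=None):
    from rig import telemetry
    o=telemetry.get_obs();q=o["ee_rot"];M=R.from_quat(np.r_[q[1:],q[0]]).as_matrix()
    print("t",round(o["t"],2),"pos",o["eef_pos"].round(4),"F",o["wrist_force"].round(2),"op",round(o["opening"],3))
    print("axes x,y,z:\n",M.T.round(3),"joints",o["joints"].round(2))
    print("shift tool",(M.T@(np.array([x,y,z])-o["eef_pos"])).round(4))
    # turn about tool y so that jaw axis along world x (mod pi)
    a=np.arctan2(-M[:,0]@[1,0,0],M[:,2]@[1,0,0]); 
    for b in (0,):
        t=np.arctan2(M[:,0]@[1,0,0],M[:,2]@[1,0,0]); print("turn for z||+x:",t.round(3),"for z||-x:",(t-np.pi*np.sign(t)).round(3))
E
python3 -c "
from h import *;go(*G['A'],.16)"
```

```text
t 0.1 pos [0.2194 0.531  0.2415] F [ 0.54  0.36 -0.65] op 1.003
axes x,y,z:
 [[ 0.924 -0.382 -0.   ]
 [-0.001 -0.001 -1.   ]
 [ 0.382  0.924 -0.002]] joints [ 1.06  0.28  1.51 -0.    1.36 -0.12]
shift tool [ 0.3805  0.0819 -0.2741]
turn for z||+x: 1.179 for z||-x: -1.963
```

play_rows(
  plan=[
    [0, 0, 0, 0, 0.147],
    [0, 0, 0, 0, 0.147],
    [0, 0, 0, 0, 0.147],
    [0, 0, 0, 0, 0.147],
    [0, 0, 0, 0, 0.147],
  ],
  grip_force=60,
)

```text
t: 0.6
eef_pos: [0.2194, 0.5312, 0.2418]
ee_rot: [-0.596, 0.597, -0.379, 0.379]
wrist_force: [-0.4, -0.8, -0.0]
opening: 1.001
```

play_rows(
  plan=[
    [0, 0, 0, 0, 0.147],
    [0, 0, 0, 0, 0.147],
    [0, 0, 0, 0, 0.147],
    [0, 0, 0, 0, 0],
    [0, 0, 0, 0, 0],
  ],
)

```text
t: 1.1
eef_pos: [0.2195, 0.5313, 0.242]
ee_rot: [-0.501, 0.502, -0.498, 0.499]
wrist_force: [0.7, -0.7, 0.1]
opening: 1.0
```

```bash
python3 -c "
from h import *;go(*G['A'],.16)"
```

```text
t 1.1 pos [0.2195 0.5313 0.242 ] F [ 0.67 -0.67  0.08] op 1.0
axes x,y,z:
 [[ 0.006 -1.     0.001]
 [-0.    -0.001 -1.   ]
 [ 1.     0.006 -0.   ]] joints [ 1.06  0.28  1.51 -0.    1.36  1.05]
shift tool [0.4004 0.0821 0.2444]
turn for z||+x: 0.006 for z||-x: -3.136
```

play_rows(
  plan=[
    [0, 0.04, 0, 0.0244, 0.006],
    [0, 0.04, 0, 0.0244, 0],
    [0, 0.04, 0, 0.0244, 0],
    [0, 0.04, 0, 0.0244, 0],
    [0, 0.04, 0, 0.0244, 0],
  ],
)

```text
t: 1.6
eef_pos: [0.3418, 0.3297, 0.2423]
ee_rot: [0.5, -0.5, 0.5, -0.5]
wrist_force: [0.9, 0.9, -0.2]
opening: 0.997
```

play_rows(
  plan=[
    [0, 0.04, 0, 0.0244, 0],
    [0, 0.04, 0, 0.0244, 0],
    [0, 0.04, 0, 0.0244, 0],
    [0, 0.04, 0, 0.0244, 0],
    [0, 0.04, 0, 0.0244, 0],
  ],
)

```text
t: 2.1
eef_pos: [0.4633, 0.1291, 0.2425]
ee_rot: [-0.5, 0.5, -0.5, 0.5]
wrist_force: [0.5, 0.2, -0.4]
opening: 1.0
```

play_rows(
  plan=[
    [0, 0, 0.03, 0, 0],
    [0, 0, 0.03, 0, 0],
    [0, 0, 0, 0, 0],
    [0, 0, 0, 0, 0],
  ],
)

```text
t: 2.5
eef_pos: [0.4625, 0.1309, 0.1825]
ee_rot: [0.499, -0.5, 0.501, -0.5]
wrist_force: [0.4, 0.2, 0.2]
opening: 0.996
```

```bash
python3 -c "
from h import *;go(*G['A'],.054)
from rig import cams
for n in('scene','top'):
    r=cams.read_camera(n); np.savez(f'{n}1.npz',**r)
a=load('scene',1)['color'][120:320,240:480];b=load('top',1)['color'][180:380,160:400]
cv2.imwrite('pics/p1.png',cv2.resize(np.vstack([a,b])[:,:,::-1],None,fx=1.5,fy=1.5))
"
```

```text
t 2.5 pos [0.4625 0.1309 0.1825] F [0.44 0.21 0.19] op 0.996
axes x,y,z:
 [[-0.002 -1.    -0.   ]
 [-0.001  0.    -1.   ]
 [ 1.    -0.002 -0.001]] joints [0.13 0.18 1.79 0.   1.17 0.13]
shift tool [-0.0014  0.1285  0.0038]
turn for z||+x: -0.002 for z||-x: 3.14
```

View pics/p1.png

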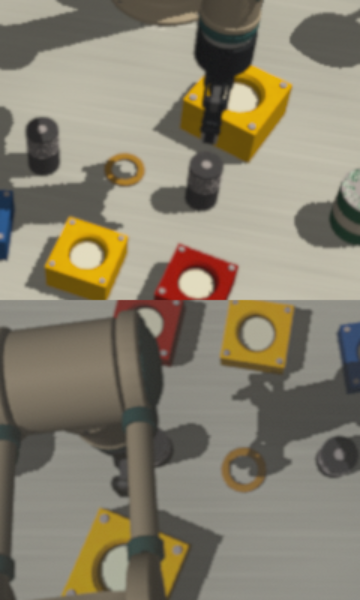

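Jaws are above sleeve A with a few mm of trim left; big-block clearance is about 25 mm. Descending.

play_rows(
  plan=[
    [0, -0.0014, 0.02, 0.0038, 0],
    [0, 0, 0.03, 0, 0],
    [0, 0, 0.03, 0, 0],
    [0, 0, 0.03, 0, 0],
    [0, 0, 0.0185, 0, 0],
  ],
)

```text
t: 3.1
eef_pos: [0.4668, 0.1329, 0.0535]
ee_rot: [-0.5, 0.499, -0.5, 0.501]
wrist_force: [-0.1, 0.3, 0.1]
opening: 1.001
```

play_rows(
  plan=[
    [0, 0, 0, 0, 0],
    [0, 0, 0, 0, 0],
  ],
)

```text
t: 3.3
eef_pos: [0.4676, 0.1328, 0.055]
ee_rot: [-0.5, 0.499, -0.5, 0.501]
wrist_force: [0.5, 0.2, -0.6]
opening: 1.001
```

```bash
python3 -c "
from h import *;go(*G['A'],.054)"
```

```text
t 3.3 pos [0.4676 0.1328 0.055 ] F [ 0.47  0.15 -0.55] op 1.001
axes x,y,z:
 [[-0.002 -1.    -0.   ]
 [ 0.002  0.    -1.   ]
 [ 1.    -0.002  0.002]] joints [0.13 0.33 1.96 0.   0.85 0.14]
shift tool [ 0.0005  0.001  -0.0013]
turn for z||+x: -0.002 for z||-x: 3.14
```

play_rows(
  plan=[
    [60, 0, 0, 0, 0],
    [90, 0, 0, 0, 0],
    [100, 0, 0, 0, 0],
    [110, 0, 0, 0, 0],
    [130, 0, 0, 0, 0],
  ],
  grip_force=60,
)

```text
t: 3.8
eef_pos: [0.4668, 0.1324, 0.055]
ee_rot: [-0.5, 0.499, -0.501, 0.501]
wrist_force: [-1.7, -0.4, 6.6]
opening: 0.563
```

play_rows(
  plan=[
    [255, 0, 0, 0, 0],
    [255, 0, 0, 0, 0],
    [255, 0, 0, 0, 0],
  ],
)

```text
t: 4.1
eef_pos: [0.4668, 0.1324, 0.055]
ee_rot: [-0.5, 0.499, -0.501, 0.501]
wrist_force: [-2.2, -0.4, 5.8]
opening: 0.567
```

```bash
python3 -c "
from h import *;go(*G['A'],.054)"
```

```text
t 4.1 pos [0.4668 0.1324 0.055 ] F [-2.17 -0.38  5.83] op 0.567
axes x,y,z:
 [[-0.003 -1.    -0.   ]
 [ 0.001  0.    -1.   ]
 [ 1.    -0.003  0.001]] joints [0.13 0.33 1.96 0.   0.85 0.14]
shift tool [ 0.0001  0.001  -0.0005]
turn for z||+x: -0.003 for z||-x: 3.138
```

play_rows(
  plan=[
    [255, 0, -0.01, 0, 0],
    [255, 0, -0.03, 0, 0],
    [255, 0, -0.03, 0, 0],
    [255, 0, -0.03, 0, 0],
    [255, 0, 0, 0, 0],
  ],
)

```text
t: 4.6
eef_pos: [0.4688, 0.1326, 0.1571]
ee_rot: [-0.502, 0.497, -0.499, 0.502]
wrist_force: [1.6, 0.5, -7.2]
opening: 0.57
```

play_rows(
  plan=[
    [255, 0, 0, 0, 0],
    [255, 0, 0, 0, 0],
    [255, 0, 0, 0, 0],
    [255, 0, 0, 0, 0],
  ],
)

```text
t: 5.0
eef_pos: [0.4655, 0.1321, 0.1523]
ee_rot: [0.498, -0.5, 0.501, -0.5]
wrist_force: [0.3, 0.6, -8.3]
opening: 0.565
```

play_rows(
  plan=[
    [255, 0, 0, 0, 0],
  ],
)

```text
t: 5.1
eef_pos: [0.466, 0.1322, 0.153]
ee_rot: [0.499, -0.5, 0.501, -0.5]
wrist_force: [-0.8, -0.5, -7.8]
opening: 0.57
```

play_rows(
  plan=[
    [255, 0, 0, 0, 0],
  ],
)

```text
t: 5.2
eef_pos: [0.4663, 0.1322, 0.1534]
ee_rot: [0.499, -0.499, 0.501, -0.501]
wrist_force: [-0.0, -0.5, -7.5]
opening: 0.569
```

```bash
python3 -c "
from h import *;go(*G['red'],.155)
from rig import cams
for n in('scene','top'):
    r=cams.read_camera(n); np.savez(f'{n}2.npz',**r)
a=load('scene',2)['color'][100:340,200:520]
cv2.imwrite('pics/p2.png',cv2.resize(a[:,:,::-1],None,fx=2.4,fy=2.4))
"
```

```text
t 5.2 pos [0.4663 0.1322 0.1534] F [-0.04 -0.52 -7.52] op 0.569
axes x,y,z:
 [[-0.003 -1.     0.   ]
 [-0.001 -0.    -1.   ]
 [ 1.    -0.003 -0.001]] joints [0.13 0.21 1.83 0.   1.1  0.14]
shift tool [-0.0153 -0.0018  0.1725]
turn for z||+x: -0.003 for z||-x: 3.139
```

View pics/p2.png

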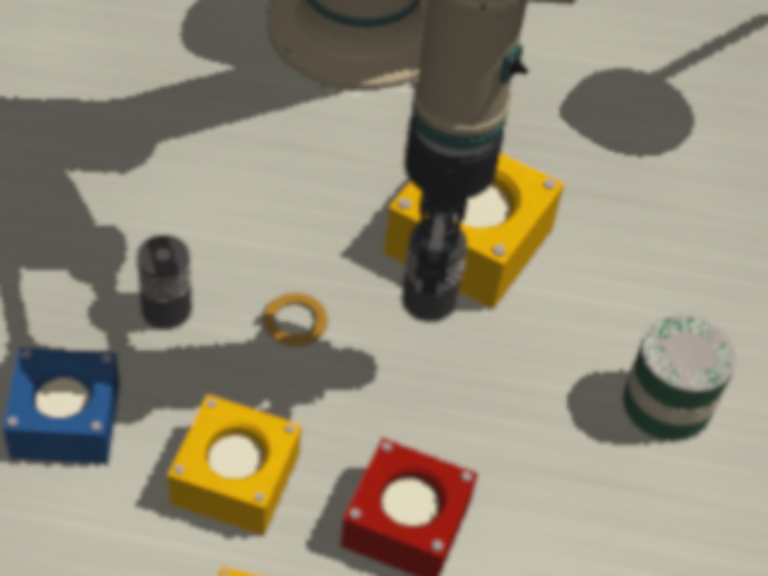

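A lifts at about 7.5 N, so it is solid and goes to red. The picture shows it upright in the jaws at (432,270).

play_rows(
  plan=[
    [255, -0.002, 0, 0.03, 0],
    [255, -0.003, 0, 0.035, 0],
    [255, -0.0035, 0, 0.038, 0],
    [255, -0.0035, 0, 0.038, 0],
    [255, -0.003, 0, 0.0315, 0],
  ],
)

```text
t: 5.8
eef_pos: [0.6413, 0.1469, 0.1535]
ee_rot: [-0.5, 0.499, -0.501, 0.501]
wrist_force: [0.3, 0.5, -7.5]
opening: 0.564
```

play_rows(
  plan=[
    [255, 0, 0.02, 0, 0],
    [255, 0, 0.015, 0, 0],
    [255, 0, 0, 0, 0],
    [255, 0, 0, 0, 0],
    [255, 0, 0, 0, 0],
  ],
)

```text
t: 6.3
eef_pos: [0.6398, 0.1469, 0.1199]
ee_rot: [-0.5, 0.499, -0.5, 0.501]
wrist_force: [0.1, -0.0, -8.1]
opening: 0.565
```

```bash
python3 -c "
from h import *;go(*G['red'],.12)
from rig import cams
for n in('scene','top'):
    r=cams.read_camera(n); np.savez(f'{n}3.npz',**r)
a=load('scene',3)['color'][200:380,280:480];b=load('top',3)['color'][120:300,170:370]
cv2.imwrite('pics/p3.png',cv2.resize(np.hstack([a,b])[:,:,::-1],None,fx=2,fy=2,interpolation=2))
"
```

```text
t 6.3 pos [0.6398 0.1469 0.1199] F [ 0.15 -0.02 -8.09] op 0.565
axes x,y,z:
 [[-0.003 -1.    -0.   ]
 [ 0.002  0.    -1.   ]
 [ 1.    -0.003  0.002]] joints [0.12 0.48 1.5  0.   1.16 0.12]
shift tool [-0.0001 -0.0001 -0.001 ]
turn for z||+x: -0.003 for z||-x: 3.139
```

View pics/p3.png

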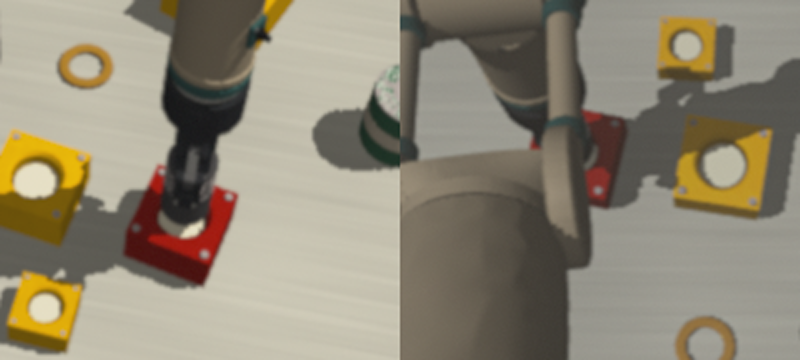

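play_rows(
  plan=[
    [255, 0, 0.008, -0.0005, 0],
    [255, 0, 0.005, 0, 0],
    [255, 0, 0.003, 0, 0],
    [255, 0, 0, 0, 0],
  ],
)

```text
t: 6.8
eef_pos: [0.6387, 0.1467, 0.1024]
ee_rot: [-0.499, 0.499, -0.501, 0.501]
wrist_force: [0.2, 0.4, -7.8]
opening: 0.568
```

play_rows(
  plan=[
    [255, 0, 0.002, 0, 0],
    [255, 0, 0.002, 0, 0],
    [255, 0, 0, 0, 0],
  ],
)

```text
t: 7.1
eef_pos: [0.6387, 0.1468, 0.0984]
ee_rot: [-0.499, 0.499, -0.501, 0.501]
wrist_force: [2.7, -0.3, -8.1]
opening: 0.565
```

Slight +x contact from the bore; nudging +x and continuing.

play_rows(
  plan=[
    [255, 0, 0.002, 0.0007, 0],
    [255, 0, 0.002, 0, 0],
    [255, 0, 0, 0, 0],
  ],
)

```text
t: 7.4
eef_pos: [0.6391, 0.1468, 0.0944]
ee_rot: [0.499, -0.499, 0.501, -0.501]
wrist_force: [0.2, -0.2, -8.3]
opening: 0.571
```

play_rows(
  plan=[
    [255, 0, 0.002, 0.0004, 0],
    [255, 0, 0.002, 0, 0],
    [255, 0, 0, 0, 0],
  ],
)

```text
t: 7.7
eef_pos: [0.6394, 0.1467, 0.0917]
ee_rot: [-0.499, 0.499, -0.501, 0.501]
wrist_force: [-2.0, -0.1, -0.5]
opening: 0.57
```

play_rows(
  plan=[
    [255, 0, 0.0025, -0.0003, 0],
    [255, 0, 0.0025, 0, 0],
    [255, 0, 0.0025, 0, 0],
    [255, 0, 0, 0, 0],
  ],
)

```text
t: 8.1
eef_pos: [0.6394, 0.1467, 0.0833]
ee_rot: [-0.499, 0.499, -0.501, 0.501]
wrist_force: [-2.0, -0.7, 4.3]
opening: 0.564
```

play_rows(
  plan=[
    [255, 0, 0.0025, 0, 0],
    [255, 0, 0.0025, 0, 0],
    [255, 0, 0, 0, 0],
  ],
)

```text
t: 8.4
eef_pos: [0.6394, 0.1467, 0.0778]
ee_rot: [-0.499, 0.499, -0.501, 0.501]
wrist_force: [-2.0, -0.7, 1.9]
opening: 0.569
```

play_rows(
  plan=[
    [255, 0, 0.002, -0.0003, 0],
    [255, 0, 0.002, 0, 0],
    [255, 0, 0, 0, 0],
  ],
)

```text
t: 8.7
eef_pos: [0.6394, 0.1467, 0.074]
ee_rot: [-0.499, 0.499, -0.501, 0.501]
wrist_force: [-0.8, -0.1, 2.6]
opening: 0.564
```

play_rows(
  plan=[
    [255, 0, 0.0015, 0, 0],
    [255, 0, 0, 0, 0],
  ],
)

```text
t: 8.9
eef_pos: [0.6394, 0.1468, 0.0727]
ee_rot: [-0.499, 0.499, -0.501, 0.501]
wrist_force: [-0.2, -0.3, 3.0]
opening: 0.568
```

play_rows(
  plan=[
    [255, 0, 0.0015, 0, 0],
    [255, 0, 0, 0, 0],
  ],
)

```text
t: 9.1
eef_pos: [0.6393, 0.1468, 0.0712]
ee_rot: [-0.499, 0.499, -0.501, 0.501]
wrist_force: [-0.6, -0.0, 1.5]
opening: 0.563
```

play_rows(
  plan=[
    [255, 0, 0.001, 0, 0],
    [255, 0, 0, 0, 0],
  ],
)

```text
t: 9.3
eef_pos: [0.6394, 0.1468, 0.071]
ee_rot: [-0.5, 0.499, -0.501, 0.501]
wrist_force: [-1.4, -0.5, 6.6]
opening: 0.567
```

play_rows(
  plan=[
    [255, 0, 0.001, 0, 0],
    [255, 0, 0, 0, 0],
  ],
)

```text
t: 9.5
eef_pos: [0.6394, 0.1468, 0.071]
ee_rot: [-0.5, 0.499, -0.5, 0.501]
wrist_force: [-1.7, -0.9, 10.6]
opening: 0.568
```

The tool has stopped at 0.071, as predicted, with force building. One more small press to confirm the stop, then release.

play_rows(
  plan=[
    [255, 0, 0.001, 0, 0],
    [255, 0, 0.001, 0, 0],
    [255, 0, 0, 0, 0],
  ],
)

```text
t: 9.8
eef_pos: [0.6393, 0.1468, 0.0709]
ee_rot: [-0.5, 0.499, -0.5, 0.501]
wrist_force: [-5.3, -0.3, 19.1]
opening: 0.567
```

play_rows(
  plan=[
    [255, 0, -0.002, 0, 0],
    [255, 0, -0.0015, 0, 0],
    [110, 0, 0, 0, 0],
    [90, 0, 0, 0, 0],
    [60, 0, 0, 0, 0],
  ],
)

```text
t: 10.3
eef_pos: [0.6386, 0.1468, 0.0699]
ee_rot: [0.499, -0.5, 0.501, -0.5]
wrist_force: [0.3, 0.9, 0.5]
opening: 0.762
```

play_rows(
  plan=[
    [0, 0, 0, 0, 0],
    [0, 0, 0, 0, 0],
    [0, 0, 0, 0, 0],
    [0, 0, 0, 0, 0],
  ],
)

```text
t: 10.7
eef_pos: [0.6389, 0.1468, 0.0707]
ee_rot: [0.499, -0.499, 0.501, -0.501]
wrist_force: [0.7, -0.5, -0.4]
opening: 0.998
```

Rise, then on to B.

play_rows(
  plan=[
    [0, 0, -0.02, 0, 0],
    [0, 0, -0.04, 0, 0],
    [0, 0, -0.04, 0, 0],
    [0, 0, -0.02, 0, 0],
    [0, 0, 0, 0, 0],
  ],
)

```text
t: 11.2
eef_pos: [0.6412, 0.147, 0.1951]
ee_rot: [-0.502, 0.497, -0.499, 0.503]
wrist_force: [0.1, 0.4, 0.3]
opening: 0.999
```

```bash
python3 -c "
from h import *;go(*G['B'],.19)"
```

```text
t 11.2 pos [0.6412 0.147  0.1951] F [0.11 0.37 0.35] op 0.999
axes x,y,z:
 [[-0.003 -1.    -0.001]
 [ 0.008  0.001 -1.   ]
 [ 1.    -0.003  0.008]] joints [0.12 0.42 1.4  0.   1.31 0.12]
shift tool [ 0.2628  0.0032 -0.1884]
turn for z||+x: -0.003 for z||-x: 3.139
```

play_rows(
  plan=[
    [0, 0.03, 0, -0.02, 0],
    [0, 0.038, 0, -0.028, 0],
    [0, 0.038, 0, -0.028, 0],
    [0, 0.038, 0, -0.028, 0],
    [0, 0.038, 0, -0.028, 0],
  ],
)

```text
t: 11.7
eef_pos: [0.5042, -0.0359, 0.1893]
ee_rot: [0.499, -0.5, 0.501, -0.5]
wrist_force: [-0.0, -0.9, 1.3]
opening: 1.001
```

play_rows(
  plan=[
    [0, 0.038, 0, -0.028, 0],
    [0, 0.0235, 0, -0.018, 0],
    [0, 0.02, 0, -0.009, 0],
    [0, 0, 0, 0, 0],
    [0, 0, 0, 0, 0],
  ],
)

```text
t: 12.2
eef_pos: [0.4508, -0.1159, 0.19]
ee_rot: [0.499, -0.499, 0.502, -0.501]
wrist_force: [0.4, -0.1, 0.4]
opening: 1.003
```

```bash
python3 -c "
from h import *;go(*G['B'],.055)
from rig import cams
for n in('scene','top'):
    r=cams.read_camera(n); np.savez(f'{n}4.npz',**r)
a=load('scene',4)['color'][140:380,200:460];b=load('top',4)['color'][150:390,200:460]
P=cloud(load('top',4));w=P[150:260,220:300];k=(w[...,2]>.087)&(w[...,2]<.107);print('A top',k.sum(),np.median(w[k],0))
cv2.imwrite('pics/p4.png',cv2.resize(np.hstack([a,b])[:,:,::-1],None,fx=1.5,fy=1.5,interpolation=2))
"
```

```text
t 12.2 pos [ 0.4508 -0.1159  0.19  ] F [ 0.41 -0.05  0.37] op 1.003
axes x,y,z:
 [[-0.005 -1.    -0.001]
 [-0.001  0.001 -1.   ]
 [ 1.    -0.005 -0.001]] joints [-0.4   0.15  1.81  0.    1.18 -0.4 ]
shift tool [-0.0006  0.135   0.0014]
turn for z||+x: -0.005 for z||-x: 3.137
A top 518 [0.63592056 0.14609486 0.09993679]
```

View pics/p4.png

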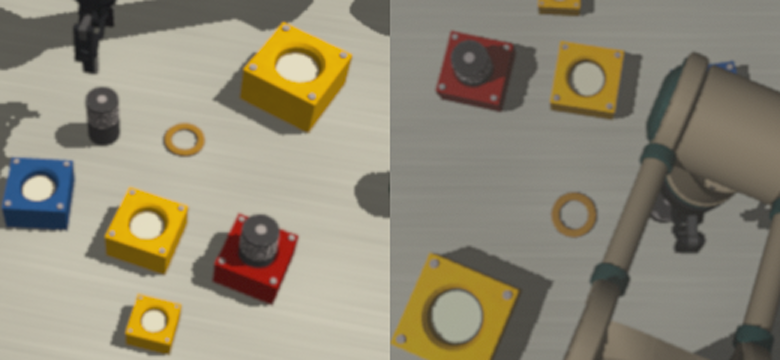

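A stands in the red well, crop (470,62), with its top at z≈0.100 as expected when home. Now down over B.

play_rows(
  plan=[
    [0, -0.0006, 0.025, 0.0014, 0],
    [0, 0, 0.035, 0, 0],
    [0, 0, 0.035, 0, 0],
    [0, 0, 0.025, 0, 0],
    [0, 0, 0.015, 0, 0],
  ],
)

```text
t: 12.8
eef_pos: [0.4518, -0.1138, 0.0535]
ee_rot: [0.499, -0.5, 0.502, -0.499]
wrist_force: [1.0, -0.1, -0.2]
opening: 1.001
```

play_rows(
  plan=[
    [40, 0, 0, 0, 0],
    [80, 0, 0, 0, 0],
    [100, 0, 0, 0, 0],
    [110, 0, 0, 0, 0],
    [130, 0, 0, 0, 0],
  ],
)

```text
t: 13.3
eef_pos: [0.4528, -0.1154, 0.0569]
ee_rot: [-0.5, 0.499, -0.5, 0.501]
wrist_force: [-1.9, 1.4, 6.8]
opening: 0.576
```

play_rows(
  plan=[
    [255, 0, 0, 0, 0],
    [255, 0, 0, 0, 0],
    [255, 0, 0, 0, 0],
  ],
)

```text
t: 13.6
eef_pos: [0.4528, -0.1154, 0.0569]
ee_rot: [-0.5, 0.499, -0.501, 0.501]
wrist_force: [-2.3, 2.3, 6.0]
opening: 0.57
```

```bash
python3 -c "
from h import *;go(*G['B'],.055)"
```

```text
t 13.6 pos [ 0.4528 -0.1154  0.0569] F [-2.29  2.3   5.96] op 0.57
axes x,y,z:
 [[-0.003 -1.    -0.   ]
 [ 0.001  0.    -1.   ]
 [ 1.    -0.003  0.001]] joints [-0.4   0.31  2.    0.    0.84 -0.4 ]
shift tool [-0.0002  0.0019 -0.0008]
turn for z||+x: -0.003 for z||-x: 3.138
```

play_rows(
  plan=[
    [255, 0, -0.01, 0, 0],
    [255, 0, -0.03, 0, 0],
    [255, 0, -0.03, 0, 0],
    [255, 0, -0.03, 0, 0],
    [255, 0, 0, 0, 0],
  ],
)

```text
t: 14.1
eef_pos: [0.4556, -0.1168, 0.1599]
ee_rot: [-0.501, 0.498, -0.497, 0.504]
wrist_force: [2.4, -0.0, -5.0]
opening: 0.573
```

play_rows(
  plan=[
    [255, 0, 0, 0, 0],
    [255, 0, 0, 0, 0],
    [255, 0, 0, 0, 0],
    [255, 0, 0, 0, 0],
  ],
)

```text
t: 14.5
eef_pos: [0.4518, -0.1153, 0.1545]
ee_rot: [0.499, -0.5, 0.502, -0.5]
wrist_force: [-0.0, -0.0, -5.0]
opening: 0.577
```

play_rows(
  plan=[
    [255, 0, 0, 0, 0],
  ],
)

```text
t: 14.6
eef_pos: [0.4523, -0.1155, 0.155]
ee_rot: [0.499, -0.499, 0.501, -0.5]
wrist_force: [0.1, 0.5, -5.2]
opening: 0.576
```

play_rows(
  plan=[
    [255, 0, 0, 0, 0],
  ],
)

```text
t: 14.7
eef_pos: [0.4525, -0.1155, 0.1553]
ee_rot: [0.499, -0.499, 0.501, -0.5]
wrist_force: [-0.6, -0.0, -5.2]
opening: 0.573
```

```bash
python3 -c "
from h import *;go(*G['yel'],.155);go(*G['blu'],.155)"
```

```text
t 14.7 pos [ 0.4525 -0.1155  0.1553] F [-0.58 -0.02 -5.24] op 0.573
axes x,y,z:
 [[-0.003 -1.    -0.   ]
 [-0.001  0.    -1.   ]
 [ 1.    -0.003 -0.001]] joints [-0.4   0.18  1.86  0.    1.09 -0.4 ]
shift tool [-0.1071  0.0003  0.1726]
turn for z||+x: -0.003 for z||-x: 3.139
t 14.7 pos [ 0.4525 -0.1155  0.1553] F [-0.58 -0.02 -5.24] op 0.573
axes x,y,z:
 [[-0.003 -1.    -0.   ]
 [-0.001  0.    -1.   ]
 [ 1.    -0.003 -0.001]] joints [-0.4   0.18  1.86  0.    1.09 -0.4 ]
shift tool [0.0584 0.0002 0.1447]
turn for z||+x: -0.003 for z||-x: 3.139
```

B lifts at about 5.1 N, so it is filled and goes to the middle yellow well.

play_rows(
  plan=[
    [255, -0.015, 0, 0.025, 0],
    [255, -0.02, 0, 0.033, 0],
    [255, -0.023, 0, 0.037, 0],
    [255, -0.023, 0, 0.037, 0],
    [255, -0.016, 0, 0.026, 0],
  ],
)

```text
t: 15.2
eef_pos: [0.6135, -0.0174, 0.1555]
ee_rot: [-0.5, 0.499, -0.5, 0.501]
wrist_force: [-1.2, -0.6, -4.2]
opening: 0.575
```

play_rows(
  plan=[
    [255, -0.01, 0, 0.0148, 0],
    [255, 0, 0.02, 0, 0],
    [255, 0, 0.012, 0, 0],
    [255, 0, 0, 0, 0],
    [255, 0, 0, 0, 0],
  ],
)

```text
t: 15.7
eef_pos: [0.6251, -0.0094, 0.1234]
ee_rot: [0.499, -0.499, 0.501, -0.501]
wrist_force: [-0.4, 0.1, -4.2]
opening: 0.574
```

```bash
python3 -c "
from h import *;go(.6258,-.009,.12)
from rig import cams
for n in('scene',):
    r=cams.read_camera(n); np.savez(f'{n}5.npz',**r)
a=load('scene',5)['color'][180:360,200:440]
cv2.imwrite('pics/p5.png',cv2.resize(a[:,:,::-1],None,fx=3,fy=3,interpolation=2))
"
```

```text
t 15.7 pos [ 0.6251 -0.0094  0.1234] F [-0.36  0.05 -4.16] op 0.574
axes x,y,z:
 [[-0.003 -1.    -0.   ]
 [-0.001  0.    -1.   ]
 [ 1.    -0.003 -0.001]] joints [-0.13  0.43  1.57 -0.    1.14 -0.12]
shift tool [-0.0004  0.0034  0.0007]
turn for z||+x: -0.003 for z||-x: 3.138
```

View pics/p5.png

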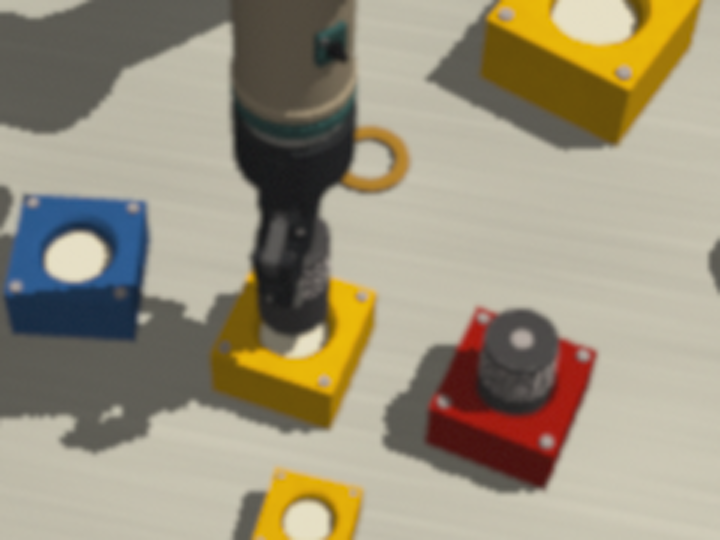

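Sleeve B is over the yellow bore (about (292,320) in the crop); A is seated in red. Inserting gently.

play_rows(
  plan=[
    [255, -0.0003, 0.01, 0.0004, 0],
    [255, 0, 0.006, 0, 0],
    [255, 0, 0.003, 0, 0],
    [255, 0, 0, 0, 0],
  ],
)

```text
t: 16.15
eef_pos: [0.6257, -0.0088, 0.1042]
ee_rot: [0.499, -0.499, 0.501, -0.5]
wrist_force: [-0.2, 0.0, -4.8]
opening: 0.577
```

play_rows(
  plan=[
    [255, 0, 0.002, 0, 0],
    [255, 0, 0.002, 0, 0],
    [255, 0, 0, 0, 0],
  ],
)

```text
t: 16.45
eef_pos: [0.6259, -0.0088, 0.1006]
ee_rot: [0.499, -0.499, 0.501, -0.501]
wrist_force: [-0.3, -0.6, -4.0]
opening: 0.576
```

play_rows(
  plan=[
    [255, 0, 0.002, 0, 0],
    [255, 0, 0.002, 0, 0],
    [255, 0, 0, 0, 0],
  ],
)

```text
t: 16.75
eef_pos: [0.6259, -0.0088, 0.0965]
ee_rot: [0.499, -0.499, 0.501, -0.501]
wrist_force: [-0.1, -0.2, -4.1]
opening: 0.575
```

play_rows(
  plan=[
    [255, 0, 0.002, 0, 0],
    [255, 0, 0.002, 0, 0],
    [255, 0, 0, 0, 0],
  ],
)

```text
t: 17.05
eef_pos: [0.6261, -0.0088, 0.0926]
ee_rot: [0.499, -0.499, 0.501, -0.501]
wrist_force: [-1.0, 1.1, -5.2]
opening: 0.575
```

play_rows(
  plan=[
    [255, 0, 0.002, 0, 0],
    [255, 0, 0.002, 0, 0],
    [255, 0, 0, 0, 0],
  ],
)

```text
t: 17.35
eef_pos: [0.6262, -0.0088, 0.0903]
ee_rot: [-0.499, 0.499, -0.5, 0.501]
wrist_force: [-2.6, -0.0, 4.0]
opening: 0.577
```

Follower reached; target TCP z at the stop ≈ 0.073.

play_rows(
  plan=[
    [255, 0, 0.0025, -0.0004, 0],
    [255, 0, 0.0025, 0, 0],
    [255, 0, 0.0025, 0, 0],
    [255, 0, 0, 0, 0],
  ],
)

```text
t: 17.75
eef_pos: [0.6261, -0.0088, 0.0828]
ee_rot: [-0.5, 0.499, -0.5, 0.501]
wrist_force: [-1.9, 1.5, 5.2]
opening: 0.575
```

play_rows(
  plan=[
    [255, 0, 0.0025, 0, 0],
    [255, 0, 0.0025, 0, 0],
    [255, 0, 0.001, 0, 0],
    [255, 0, 0, 0, 0],
  ],
)

```text
t: 18.15
eef_pos: [0.6261, -0.0088, 0.0768]
ee_rot: [-0.5, 0.499, -0.5, 0.501]
wrist_force: [-2.4, 0.4, 4.6]
opening: 0.575
```

play_rows(
  plan=[
    [255, 0, 0.0015, 0, 0],
    [255, 0, 0, 0, 0],
  ],
)

```text
t: 18.35
eef_pos: [0.6262, -0.0088, 0.0754]
ee_rot: [-0.5, 0.499, -0.5, 0.501]
wrist_force: [-2.7, -0.2, 5.0]
opening: 0.572
```

play_rows(
  plan=[
    [255, 0, 0.0015, -0.0003, 0],
    [255, 0, 0, 0, 0],
  ],
)

```text
t: 18.55
eef_pos: [0.6261, -0.0089, 0.074]
ee_rot: [-0.5, 0.499, -0.5, 0.501]
wrist_force: [-2.1, 1.2, 6.1]
opening: 0.578
```

play_rows(
  plan=[
    [255, 0, 0.0015, 0, 0],
    [255, 0, 0, 0, 0],
  ],
)

```text
t: 18.75
eef_pos: [0.6261, -0.0088, 0.0729]
ee_rot: [-0.5, 0.499, -0.5, 0.501]
wrist_force: [-2.7, 0.4, 7.9]
opening: 0.572
```

play_rows(
  plan=[
    [255, 0, 0.001, 0, 0],
    [255, 0, 0, 0, 0],
  ],
)

```text
t: 18.95
eef_pos: [0.6261, -0.0089, 0.0728]
ee_rot: [-0.5, 0.499, -0.5, 0.502]
wrist_force: [-4.9, -0.3, 12.4]
opening: 0.575
```

On the stop at 0.073; a confirming press, then release.

play_rows(
  plan=[
    [255, 0, 0.001, 0, 0],
    [255, 0, 0.0005, 0, 0],
    [255, 0, 0, 0, 0],
  ],
)

```text
t: 19.25
eef_pos: [0.6261, -0.0089, 0.0728]
ee_rot: [-0.5, 0.499, -0.5, 0.502]
wrist_force: [-5.0, 0.7, 20.1]
opening: 0.573
```

play_rows(
  plan=[
    [255, 0, -0.002, 0.0005, 0],
    [255, 0, -0.001, 0, 0],
    [110, 0, 0, 0, 0],
    [90, 0, 0, 0, 0],
    [60, 0, 0, 0, 0],
  ],
)

```text
t: 19.75
eef_pos: [0.6265, -0.0089, 0.0711]
ee_rot: [-0.5, 0.499, -0.5, 0.501]
wrist_force: [0.3, 0.2, -1.1]
opening: 0.765
```

play_rows(
  plan=[
    [0, 0, 0, 0, 0],
    [0, 0, 0, 0, 0],
    [0, 0, 0, 0, 0],
    [0, 0, 0, 0, 0],
  ],
)

```text
t: 20.15
eef_pos: [0.6259, -0.0088, 0.0711]
ee_rot: [0.499, -0.499, 0.501, -0.501]
wrist_force: [0.4, 0.1, -0.6]
opening: 1.004
```

play_rows(
  plan=[
    [0, 0, -0.02, 0, 0],
    [0, 0, -0.04, 0, 0],
    [0, 0, -0.04, 0, 0],
    [0, 0, -0.02, 0, 0],
    [0, 0, 0, 0, 0],
  ],
)

```text
t: 20.65
eef_pos: [0.6282, -0.0091, 0.1953]
ee_rot: [-0.501, 0.497, -0.498, 0.503]
wrist_force: [-0.7, -0.2, 0.0]
opening: 0.994
```

play_rows(
  plan=[
    [0, 0, 0, -0.04, 0],
    [0, 0, 0, -0.045, 0],
    [0, 0, 0, -0.045, 0],
    [0, 0, 0, -0.045, 0],
    [0, 0, 0, -0.03, 0],
  ],
)

```text
t: 21.15
eef_pos: [0.4163, -0.0076, 0.1895]
ee_rot: [0.498, -0.5, 0.502, -0.499]
wrist_force: [-1.0, -0.1, 0.9]
opening: 1.008
```

```bash
python3 -c "
from h import *;go(.6258,-.009,.12)
from rig import cams
for n in('scene','top'):
    r=cams.read_camera(n); np.savez(f'{n}6.npz',**r)
P=cloud(load('top',6))
for k,(u,v) in dict(red=(257,196),yel=(332,203)).items():
    w=P[v-45:v+30,u-35:u+35];m=(w[...,2]>.085)&(w[...,2]<.13);print(k,m.sum(),np.percentile(w[m],[10,50,90],axis=0).round(4))
P=cloud(load('scene',6))
for k,(u,v) in dict(red=(371,290),yel=(298,272)).items():
    w=P[v-45:v+30,u-35:u+35];m=(w[...,2]>.092)&(w[...,2]<.13);print(k,m.sum(),np.percentile(w[m],[10,50,90],axis=0).round(4))
a=load('scene',6)['color'][140:380,150:450];b=load('top',6)['color'][120:360,170:470]
cv2.imwrite('pics/p6.png',cv2.resize(np.hstack([a,b])[:,:,::-1],None,fx=1.33,fy=1.33,interpolation=2))
"
```

```text
t 21.15 pos [ 0.4163 -0.0076  0.1895] F [-0.96 -0.14  0.87] op 1.008
axes x,y,z:
 [[-0.003 -1.    -0.001]
 [-0.005  0.001 -1.   ]
 [ 1.    -0.003 -0.005]] joints [-0.19  0.08  1.9  -0.    1.17 -0.18]
shift tool [0.0008 0.0685 0.2098]
turn for z||+x: -0.003 for z||-x: 3.139
red 522 [[0.6179 0.1285 0.0961]
 [0.6358 0.1461 0.0995]
 [0.6543 0.164  0.1022]]
yel 523 [[ 0.6044 -0.0249  0.0963]
 [ 0.6226 -0.0088  0.0998]
 [ 0.6407  0.009   0.102 ]]
red 461 [[0.6234 0.1304 0.0959]
 [0.6428 0.1481 0.0989]
 [0.6608 0.1652 0.1013]]
yel 444 [[ 0.6104 -0.0264  0.0953]
 [ 0.6291 -0.0086  0.0987]
 [ 0.6476  0.0085  0.1014]]
```

View pics/p6.png

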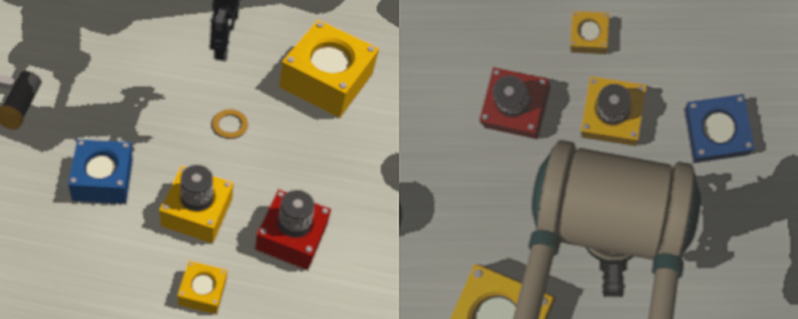

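Both sleeves stand upright in red and yellow, with tops at z≈0.100 (50 mm above the mouth, as required). Blue is empty, the eyelet has not moved, and the gripper is clear.

```bash
python3 -c "
from rig import job_done
print(job_done())"
```

```text
the job is handed in; nothing more can be done
None
```

Both sleeves are upright and pressed home in their wells, and I handed the job in at about 21 s of the 72 s allowed.

- **Sleeve A:** it lifted at about 7.5 N, so it is solid and went into the red well.
- **Sleeve B:** it lifted at about 5 N, so it is filled and went into the middle-sized yellow well.
- **Pressing home:** each was lowered slowly until the tool stopped at the height expected for the hard stop. I confirmed the stop with a press of about 20 N at the wrist, then released and backed the gripper off.

In the last pictures both cameras put both sleeve tops at z ≈ 0.099–0.100 m, which is 50 mm out of the well as required. The blue well is empty, and the eyelet looks undisturbed. The tin and the cutter were only partly in those views, but the arm did not go near them.

The two cameras disagreed by about 2–4 mm in x. I used the mean, and the sideways forces during insertion stayed within about 5 N. No check failed.

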